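Weigh a push block on the scale carousel

TASK

First turn the scale carousel by its wooden peg until its empty hook stands over the steel pointer on the base. Then take the push block with the hand opening, hang it by that opening on the empty hook, gently lower it until the spring carries its weight, let it settle while you still hold it, and only then let go, so that it hangs upright and still for the reading. Leave the solid push block, the glue bottle and the plywood jig where they are.

Things in the scene. Friction and masses are not known exactly. Their poses are not given: they have to be found in the camera images.
- push_block: The block to hang: pale wooden push block, 140 mm tall, 0.2 to 0.31 kg, standing upright. Origin: centre of the underside; z up. Sole 44 (x) x 110 (y) x 18 mm. On it an upright handle plate 22 mm thick (x), 84 mm wide (y), up to 98 mm above the underside, topped by a grip stub. Its x axis starts within 35 degrees of world x; it may be hung either way round.
- opening_top (a point): On the push block, 82 mm above its underside: middle of the upper edge of the rectangular opening that goes right through the handle plate along the block's x. The opening is 50 mm wide (y) and 56 mm high (26 to 82 mm above the underside); the plate above it is 16 mm high. This edge rests on the hook. Axes as the block's.
- grip_stub (a point): On the push block: centre of the grip stub, 122 mm above the underside. The stub is 22 (x) x 30 (y) mm, from 98 to 140 mm above the underside; grip it from above. Axes as the block's.
- solid_block: Bystander: a push block of the same outside shape and wood, but its handle plate is solid, without opening. Origin: centre of its underside. It stands 0.14 to 0.22 m from the other one; which of the two is nearer to the robot varies.
- stand: Fixed grey base of the carousel, 170 mm wide, 28 mm high; origin on the carousel's vertical axis at bench level. A steel pointer sticks out along its -x, roughly towards the robot. The carousel has a hub under a round plywood cap (radius 78 mm, top 246 mm above the bench) and three hook scales 120 degrees apart, hooks outward. Two carry fixed push blocks, reaching 155 mm from the axis; one is empty.
- pointer_tip (a point): Tip of the steel pointer on the base, 145 mm from the axis, 8 mm above the bench.
- carousel (a joint): Angle of the carousel in rad, growing anticlockwise seen from above. At 0 and at 6.283 (a whole turn, the same place) the empty hook stands straight over the pointer; within 0.12 is close enough. Starts anywhere from 0.8 to 5.5; stops at -0.6 and 6.9. It turns stiffly and stays where it is left. Go to 0 or 6.283, whichever is nearer.
- turning_peg (a point): Upright round wooden crank peg on the cap: 20 mm in diameter, from 246 mm (cap top) to 304 mm above the bench, 60 mm from the axis, exactly opposite the empty hook. This point lies on its axis, 275 mm up. The peg spins freely on its pin, so grip it from above and lead it round the axis with the gripper's heading unchanged. 1 to 3 N moves it.
- hook_seat (a point): Seat of the empty hook: top of its bar, 120 mm from the axis, 190 mm above the bench when unloaded. Its x axis points inward along the bar to the hub, z up. The bar is round, 10 mm thick, horizontal, free from 67 to 137 mm from the axis, then bends up to a tip 152 mm from the axis and 14 mm above the bar's top.
- scale (a joint): How far the empty hook has sunk on its spring, in m: 0 unloaded, stop at 0.045. 150 N per m, damped: the push block alone sinks it 13 to 21 mm.
- glue_bottle: Bystander: white glue bottle, 60 mm wide, 160 mm tall, to the left; origin at its underside.
- jig: Bystander: small plywood jig, 90 x 80 mm, 72 mm tall, between the blocks and the carousel, on the robot's side; origin at its underside.
Things that resemble listed ones, but are neither listed nor needed, are in the scene too. What is shaped like the push_block but orange is not meant.

How it is judged:
By the outcome, as a careful person would: the job done as asked, in the order asked, and still so for the second after the job is handed in, with the robot touching nothing.
It also fails if it takes over 72 s, if anything falls off the work surface, if the arm or the gripper's body presses on something with over 40 N, if the wrist force passes 120 N, or if a joint passes its speed limit or range.

ROBOT

A 6-joint arm with a two-finger parallel gripper is mounted at the origin on the work surface. World frame = base frame: x ahead of the robot, y to its left, z up, the work surface at z = 0. Lengths are in m, angles in rad, forces in N, time in s.
With the tool pointing down it reaches from about 0.375 to 0.975 m from the base axis. Payload 3.8 kg.
Tool frame: the origin (TCP) lies at the very end of the fingers, on their centre line; the grasp point (between the pads) lies 19 mm behind it (bot.grip_point_offset is the distance from the TCP to the grasp point, in m); z points along the fingers, x is the direction in which the jaws open and shut, and the axes are right-handed (so a half turn about z gives the same grasp; the last joint's range is limited). The gripper opens to 85 mm and grips with 20 to 120 N. Pads are 22 mm wide; open, the fingers measure 114 mm over their backs; the gripper's body (76 mm by 85 mm) begins 54 mm behind the grasp point. The pads swing forward as they close: fully open they stand 13 mm farther back than shut.
Start: joints at [1.075, 0.264, 1.604, -0, 1.274, -0.037], TCP at [0.299, 0.605, 0.209] pointing down, gripper open.
Joint ranges: [-2.63, 2.63], [-0.94, 2.18], [0.31, 2.57], [-1.31, 4.45], [0, 2.66], [-2.55, 2.55]. Speed limits (rad/s): [2.57, 2.57, 3.14, 3.14, 3.14, 3.14].

INTERFACE

Orientations are given as a rotation vector (axis times angle).
In Python, from workcell import bot, read_camera gives the robot as it stands.
- The arm moves only by the tool arm_command, never from a script. Its argument "rows" is a list of rows, each an object with "delta_rot": the turn, a rotation vector about the tool's x, y, z in rad, a list of three; "xyz": the shift along the tool's x, y, z in m, a list of three; "gripper": the finger opening in m, from 0 to 0.0854. A call has 1 to 12 rows; each row shifts and turns the commanded pose from where the row before left it, along the tool's axes as they then stand; what a row does not reach is not made up. A row lasts 1/10 s, in which the tool goes at most 50 mm and 8.59 degrees, less where a joint would pass 70% of its speed; a pose out of reach is approached as far as the arm can. A call is refused whole if a number of a shift passes 0.05 or a number of a turn 0.15, either way. A call with a gripper value outside its range is refused whole. The fingers move at their own pace and stop on an object; "force" is the grip in N (left out, the last holds). Time passes only in rows, so rows that do not move let the fingers close. It gives the time, the measured TCP pose, the force and the opening at its end, in the units of the state.
- bot.read_state(): the state, without advancing time (a new reading comes with each control period).
- read_camera(name): name is "side" or "top" or "wrist"; returns a dict with "pixels" (400x640x3 uint8, red, green, blue), "range_z" (400x640 float32, m along the optical axis (not along the pixel's ray), 0 where there is no reading), "intrinsics" (3x3 intrinsics, pixels), "camera_from_world" (4x4, takes a point from world to camera coordinates). Camera axes: x right, y up, looking along -z (the intrinsics and any distortion apply to the point x, -y, -z); pixel columns grow to the right and rows downward; lengths in m; the calibration is good to about 2 mm. The wrist camera is an equidistant fisheye: a pixel r from the principal point sees the ray r / f radians off the axis. A picture is of the moment at which its call begins.
- bot.finish_job(): hands the job in, once; it reports no verdict.
The state is a dict: "time": time; "q": joint angles; "joint_vel": joint speeds; "joint_torque": joint torques, N m; "tool_pos": TCP position; "tcp_rot": TCP orientation; "wrist_force": force on the tool from outside, world axes, zero at the start; "torque": the same for the moment, N m; "width": opening from 0.0 (shut) to 1.0 (fully open).
Only numpy, scipy, OpenCV 4.12 (cv2) and the standard library are available. Lean on these libraries where they do the work, as an engineer would, in place of code of your own. Each camera call takes 0.05 s, during which the arm holds its last target.

## Working session

There is one attempt and no reset: what is moved stays moved. The work goes in short steps, Python scripts to look and compute and a tool call to move; the robot and the scene stay as the last step left them, time stands still between calls to the robot, and variables do not carry over. Pictures are saved under pics/ and viewed, and the job is handed in when it is done.

Besides the shell and the picture viewer there is one more tool, called after "Request:" by a JSON object that holds its "method" and its "body", one argument or row to a line. arm_command: Moves the arm, as the interface text tells. Its arguments: {"type":"object","properties":{"rows":{"type":"array","items":{"type":"object","properties":{"delta_rot":{"type":"array","items":{"type":"number"}},"xyz":{"type":"array","items":{"type":"number"}},"gripper":{"type":"number"}}}},"force":{"type":"number"}},"required":["rows"]}

```bash
ls; mkdir -p pics; cat > h.py <<'E'
import numpy as np, cv2
from workcell import bot, read_camera
def shot(n,fn):
    d=read_camera(n); cv2.imwrite('pics/'+fn,cv2.cvtColor(d['pixels'],cv2.COLOR_RGB2BGR)); np.savez('pics/'+fn+'.npz',**d); return d
def load(fn): return dict(np.load('pics/'+fn+'.npz'))
def ray(d,u,v):
    K=d['intrinsics'];T=d['camera_from_world'];R=T[:3,:3];t=T[:3,3]
    c=-R.T@t; x=np.array([(u-K[0,2])/K[0,0],-(v-K[1,2])/K[1,1],-1.0])
    return c,R.T@x
def onz(d,u,v,z):
    c,r=ray(d,u,v); return c+r*(z-c[2])/r[2]
def cloud(d):
    K=d['intrinsics'];T=d['camera_from_world'];R=T[:3,:3];t=T[:3,3]
    v,u=np.mgrid[0:400,0:640]; z=d['range_z']
    p=np.stack([(u-K[0,2])/K[0,0]*z,-(v-K[1,2])/K[1,1]*z,-z],-1)
    return (p-t)@R
E
python3 - <<'E'
from h import *
for n in ('side','top','wrist'):
    d=shot(n,n+'0.png'); print(n,d['intrinsics'].tolist()); T=d['camera_from_world']; print(-T[:3,:3].T@T[:3,3])
print(bot.read_state())
E
```

```text
pics
side [[517.8548302407803, 0.0, 324.6087821081694], [0.0, 517.8548302407803, 209.2459821867679], [0.0, 0.0, 1.0]]
[ 0.19237253 -0.97549822  1.01115324]
top [[467.445141245246, 0.0, 325.48093665737815], [0.0, 467.445141245246, 199.74686076871103], [0.0, 0.0, 1.0]]
[ 0.3808254  -0.02820342  1.57239088]
wrist [[309.70691628693146, 0.0, 319.00789017426837], [0.0, 309.70691628693146, 199.84197969358928], [0.0, 0.0, 1.0]]
[0.23127803 0.63873863 0.37297981]
{'time': 0.15, 'q': array([ 1.07510525e+00,  2.64567120e-01,  1.60508165e+00, -2.51637852e-05,
        1.27371068e+00, -3.68910322e-02]), 'joint_vel': array([-0.00068651, -0.00190874, -0.00428681,  0.00095227, -0.00172533,
       -0.00038858]), 'joint_torque': array([ 2.94036317e-04, -5.15909314e+01, -3.67958272e+01, -3.70280941e-05,
        8.13106948e-03, -2.64808182e-05]), 'tool_pos': array([0.2986483 , 0.60464713, 0.20794529]), 'tcp_rot': array([ 2.66761816e+00,  1.65764119e+00, -2.39023399e-03]), 'wrist_force': array([-0.64380607,  0.52619274,  0.60134622]), 'torque': array([-0.01151846,  0.04612349,  0.02542312]), 'width': 1.002593158244931}
```

View pics/side0.png

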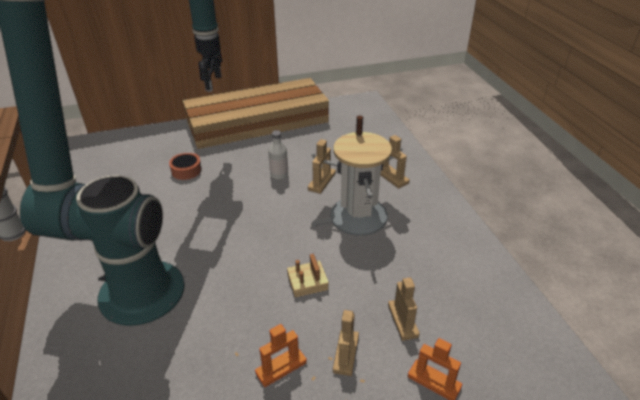

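View pics/top0.png

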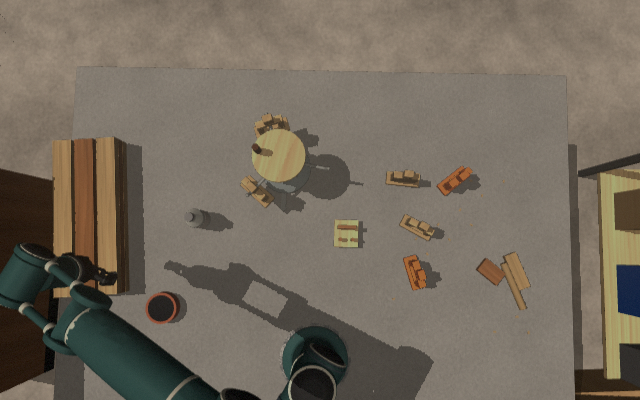

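View pics/wrist0.png

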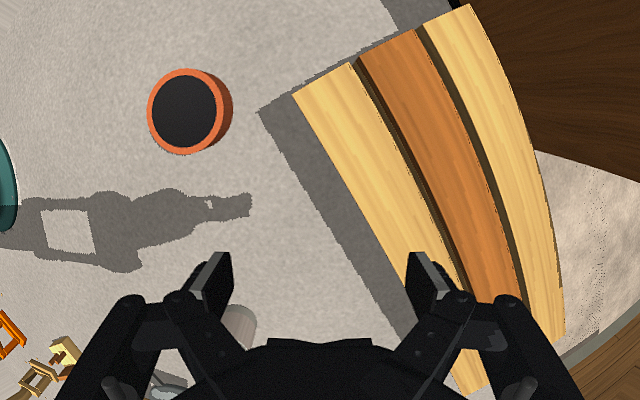

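```bash
python3 - <<'E'
import cv2,numpy as np
a=cv2.imread('pics/side0.png'); b=cv2.imread('pics/top0.png'); w=cv2.imread('pics/wrist0.png')
A=cv2.resize(a[250:400,240:480],(800,500),interpolation=cv2.INTER_CUBIC); cv2.imwrite('pics/c1.png',A)
A=cv2.resize(b[100:280,230:490],(800,554),interpolation=cv2.INTER_CUBIC); cv2.imwrite('pics/c2.png',A)
A=cv2.resize(a[100:240,290:430],(600,600),interpolation=cv2.INTER_CUBIC); cv2.imwrite('pics/c3.png',A)
A=cv2.resize(w[300:400,0:160],(800,500),interpolation=cv2.INTER_CUBIC); cv2.imwrite('pics/c4.png',A)
E
```

```text
(no output)
```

View pics/c1.png

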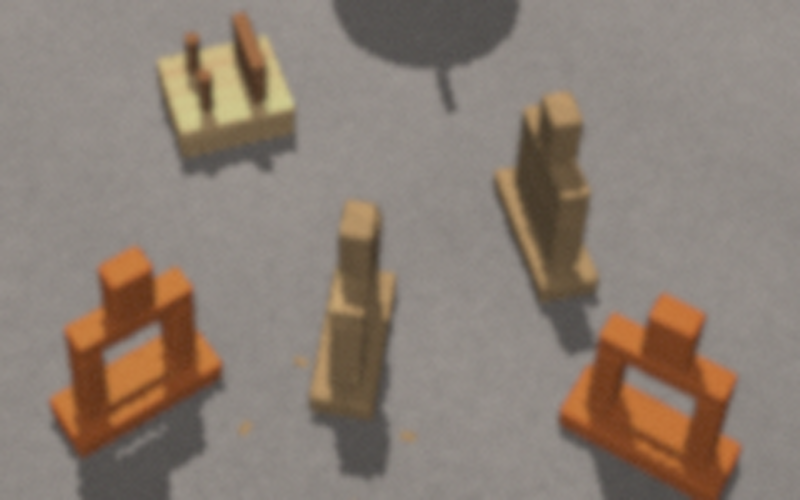

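View pics/c2.png

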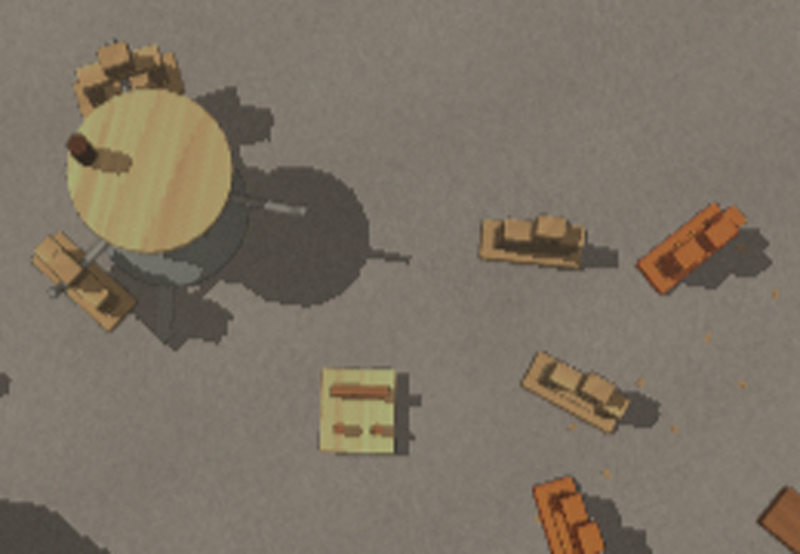

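View pics/c3.png

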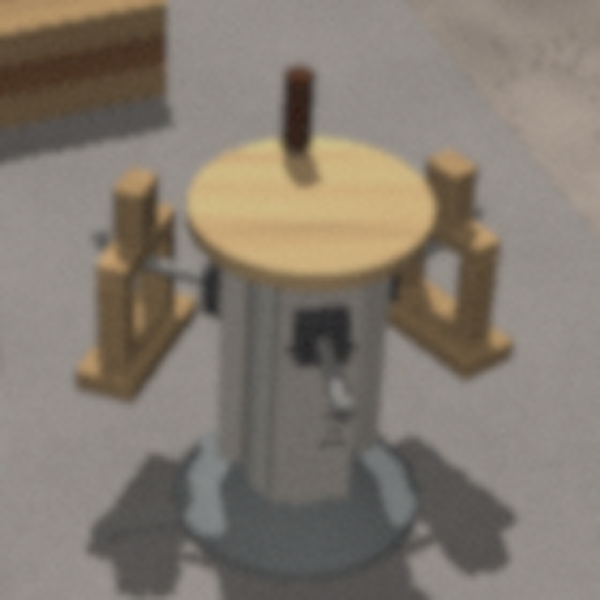

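View pics/c4.png

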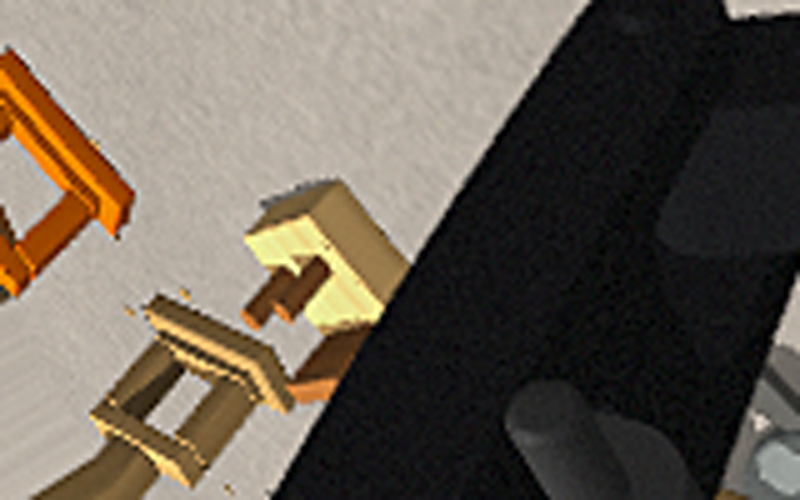

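```bash
python3 - <<'E'
from h import *
d=load('top0.png'); s=load('side0.png')
P=cloud(d); Z=P[...,2]
print('Z range',Z.min(),Z.max())
# cap
im=d['pixels'].astype(int)
m=(abs(Z-0.246)<0.012); m[:, :200]=0; m[:, 400:]=0
m[:100]=0; m[220:]=0
n,l,st,c=cv2.connectedComponentsWithStats(m.astype(np.uint8)); print(st,c)
k=1+np.argmax(st[1:,4])
cn,_=cv2.findContours((l==k).astype(np.uint8),cv2.RETR_EXTERNAL,cv2.CHAIN_APPROX_NONE)
cn=max(cn,key=len)
(u,v),r=cv2.minEnclosingCircle(cn); e=cv2.fitEllipse(cn); print(u,v,r,e, onz(d,u,v,.246), onz(d,*e[0],.246), P[l==k].mean(0))
m=(Z>0.28)&(Z<.33); m[:, :235]=0; m[:, 310:]=0; m[:120]=0;m[190:]=0
print(m.sum(),P[m].mean(0),Z[m].mean())
ys,xs=np.nonzero(m); print(xs.min(),xs.max(),ys.min(),ys.max())
# blocks: per-region top view
for name,(u0,v0,u1,v1) in dict(far=(380,165,430,195),near=(395,210,442,246)).items():
    m=np.zeros(Z.shape,bool); m[v0:v1,u0:u1]=1
    for lo,hi in((.008,.03),(.085,.106),(.13,.15)):
        q=P[m&(Z>lo)&(Z<hi)]
        if len(q)>5:
            r=cv2.minAreaRect(q[:,:2].astype(np.float32)*1000); print(name,lo,len(q),q.mean(0),r)
E
```

```text
Z range -0.7816930469562788 1.5723908843532082
[[     0      0    640    400 253764]
 [   268    114      1      1      1]
 [   262    116      2      4      6]
 [   265    116      1      1      1]
 [   266    118      3      1      3]
 [   267    120      1      1      1]
 [   252    129     54     53   2212]
 [   248    183      2      1      2]
 [   252    185      3      2      3]
 [   248    186      1      1      1]
 [   250    186      1      1      1]
 [   249    188      1      2      2]
 [   251    188      3      2      3]] [[319.85962548 199.89079223]
 [268.         114.        ]
 [262.66666667 117.33333333]
 [265.         116.        ]
 [267.         118.        ]
 [267.         120.        ]
 [278.9136528  155.18444846]
 [248.5        183.        ]
 [253.         185.66666667]
 [248.         186.        ]
 [250.         186.        ]
 [249.         188.5       ]
 [252.         188.33333333]]
278.2547302246094 155.0613250732422 27.03383445739746 ((278.9625244140625, 155.1863250732422), (51.57649612426758, 53.309471130371094), 25.040937423706055) [0.62787441 0.1142784  0
[... 375 characters left out ...]
12, -278.9427795410156), (83.07003784179688, 22.514589309692383), 84.30152130126953)
far 0.13 70 [ 0.59865952 -0.27886661  0.13964063] ((598.3223266601562, -278.9968566894531), (21.737964630126953, 28.37342643737793), 1.1113508939743042)
near 0.008 221 [ 0.43503114 -0.3155497   0.01818548] ((434.00628662109375, -327.15252685546875), (142.8776397705078, 104.56747436523438), 87.56745147705078)
near 0.085 128 [ 0.43849155 -0.32366805  0.09685821] ((438.2562561035156, -326.7921142578125), (84.20841979980469, 21.8543701171875), 61.77486038208008)
near 0.13 76 [ 0.43841564 -0.32617059  0.13926673] ((438.3697204589844, -326.35980224609375), (29.38644790649414, 22.53506088256836), 66.84383392333984)
```

```bash
python3 - <<'E'
from h import *
w=load('wrist0.png');d=load('top0.png');s=load('side0.png')
def fish(d,p):
    K=d['intrinsics'];T=d['camera_from_world'];c=T[:3,:3]@p+T[:3,3]; x,y,z=c[0],-c[1],-c[2]
    th=np.arctan2(np.hypot(x,y),z); r=K[0,0]*th; h=np.hypot(x,y); return K[0,2]+r*x/h,K[1,2]+r*y/h
def pin(d,p):
    K=d['intrinsics'];T=d['camera_from_world'];c=T[:3,:3]@p+T[:3,3]; return K[0,2]-K[0,0]*c[0]/c[2],K[1,2]+K[1,1]*c[1]/c[2]
for n,p in dict(near=(.4383,-.3265,.054),far=(.5985,-.279,.054),jig=(.41,-.1,.05)).items(): print(n,fish(w,np.array(p)))
for a in (150,165,180,195,210):
    t=np.radians(a); 
    for r in(.09,.145):
        p=np.array([.6275+r*np.cos(t),.112+r*np.sin(t),.008]); print(a,r,pin(d,p),pin(s,p))
b=cv2.cvtColor(d['pixels'],cv2.COLOR_RGB2BGR)[150:230,240:320]; b=cv2.convertScaleAbs(b,alpha=1.8)
a=cv2.cvtColor(s['pixels'],cv2.COLOR_RGB2BGR)[180:260,310:390]; a=cv2.convertScaleAbs(a,alpha=1.8)
cv2.imwrite('pics/c5.png',np.hstack([cv2.resize(b,(400,400),interpolation=cv2.INTER_CUBIC),cv2.resize(a,(400,400),interpolation=cv2.INTER_CUBIC)]))
E
```

```text
near (np.float64(36.11731809435821), np.float64(380.3404395155509))
far (np.float64(81.51643014864226), np.float64(419.74399367101466))
jig (np.float64(60.33898576392039), np.float64(364.9982673152982))
150 0.09 (np.float64(272.10347162926683), np.float64(190.91684923829)) (np.float64(328.4075691604055), np.float64(209.74691329529801))
150 0.145 (np.float64(263.48903423009483), np.float64(204.85579974976244)) (np.float64(310.6400379370876), np.float64(207.11285823814194))
165 0.09 (np.float64(278.4697214944359), np.float64(193.69934023213108)) (np.float64(327.6920084239255), np.float64(214.8336942009498))
165 0.145 (np.float64(273.76916708474505), np.float64(209.3649959739266)) (np.float64(309.15274135942155), np.float64(215.26646254718554))
180 0.09 (np.float64(285.36368006638384), np.float64(194.741964200579)) (np.float64(329.0492577411457), np.float64(219.99091291355754))
180 0.145 (np.float64(284.90973936265164), np.float64(211.0557772915854)) (np.float64(311.00594717451185), np.float64(223.65114094884208))
195 0.09 (np.float64(292.3087338521496), np.float64(193.97144815247998)) (np.float64(332.45486612817416), np.float64(224.8557879029033))
195 0.145 (np.float64(296.1337844105835), np.float64(209.80710514945935)) (np.float64(316.2541466441385), np.float64(231.67196955774813))
210 0.09 (np.float64(298.82455352727754), np.float64(191.44177228177733)) (np.float64(337.7260641627149), np.float64(229.06359365648797))
210 0.145 (np.float64(306.6580317385484), np.float64(205.70792610083575)) (np.float64(324.67733727652865), np.float64(238.69857456716943))
```

View pics/c5.png

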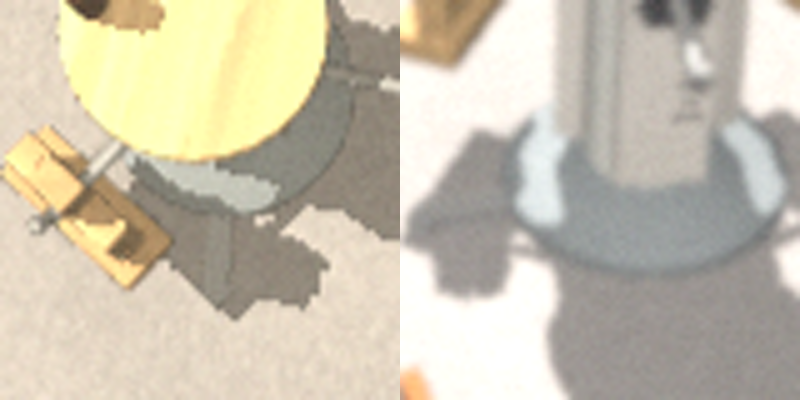

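```bash
cat >> h.py <<'E'
from scipy.spatial.transform import Rotation as Ro
def plan(targets,step=0.045,R=None,p=None):
    s=bot.read_state(); R=Ro.from_rotvec(s['tcp_rot']).as_matrix() if R is None else R; p=s['tool_pos'].copy() if p is None else p
    for t in targets:
        d=R.T@(np.array(t)-p); n=int(np.ceil(abs(d).max()/step)); q=np.round(d/n,4); print('to',t,'rows',n,q.tolist()); p=p+R@q*n
E
python3 - <<'E'
from h import *
d=load('top0.png'); s=load('side0.png')
P=cloud(d); Z=P[...,2]
m=(Z>0.296)&(Z<.33); m[:, :235]=0; m[:, 310:]=0; m[:120]=0;m[190:]=0
q=P[m]; print(len(q),q.min(0),q.max(0),(q.min(0)+q.max(0))/2,q.mean(0))
P2=cloud(s);Z=P2[...,2]
m=(Z>.238)&(Z<.254); m[:, :320]=0;m[:,410:]=0;m[:120]=0;m[200:]=0
q=P2[m];print('side cap',len(q),q.min(0),q.max(0),(q.min(0)+q.max(0))/2)
m=(Z>.262)&(Z<.32); m[:, :340]=0;m[:,380:]=0;m[:100]=0;m[150:]=0
q=P2[m];print('side peg',len(q),q.min(0),q.max(0),q.mean(0))
print('hooktip',onz(d,329.1,168.2,.20))
# bottle, jig
P=cloud(d);Z=P[...,2]
for n,(u0,v0,u1,v1) in dict(bottle=(180,200,215,232),jig=(325,210,370,255)).items():
    q=P[v0:v1,u0:u1].reshape(-1,3); q=q[(q[:,2]>.03)&(q[:,2]<.25)]; print(n,q.min(0),q.max(0))
print(bot.read_state()['tool_pos'],bot.read_state()['time'])
plan([(.299,.605,.38),(.639,.172,.36),(.639,.172,.262)])
E
```

```text
44 [0.63052722 0.16407747 0.29650677] [0.65030235 0.18102856 0.31019714] [0.64041479 0.17255301 0.30335195] [0.63972274 0.17280277 0.30382764]
side cap 1553 [0.55104469 0.02943111 0.23800942] [0.70450238 0.18898032 0.25385535] [0.62777353 0.10920572 0.24593238]
side peg 111 [0.62802816 0.15519999 0.26342837] [0.64837388 0.1814878  0.30508823] [0.63749246 0.16448542 0.28615912]
hooktip [ 0.59994185 -0.03274183  0.2       ]
bottle [0.42129957 0.35840907 0.03189684] [0.47925983 0.41782042 0.16660206]
jig [ 0.36961834 -0.13235361  0.03003668] [ 0.45831099 -0.05277994  0.0797436 ]
[0.2986483  0.60464713 0.20794529] 0.15
to (0.299, 0.605, 0.38) rows 4 [0.0, 0.0, -0.043]
to (0.639, 0.172, 0.36) rows 12 [-0.0198, 0.0414, 0.0017]
to (0.639, 0.172, 0.262) rows 3 [0.0001, -0.0, 0.0326]
```

Request:
{"method": "arm_command", "body": {
  "rows": [
    {"xyz": [0,0,-0.043]},
    {"xyz": [0,0,-0.043]},
    {"xyz": [0,0,-0.043]},
    {"xyz": [0,0,-0.043]},
    {"xyz": [-0.0198,0.0414,0.0017]},
    {"xyz": [-0.0198,0.0414,0.0017]},
    {"xyz": [-0.0198,0.0414,0.0017]},
    {"xyz": [-0.0198,0.0414,0.0017]},
    {"xyz": [-0.0198,0.0414,0.0017]},
    {"xyz": [-0.0198,0.0414,0.0017]},
    {"xyz": [-0.0198,0.0414,0.0017]},
    {"xyz": [-0.0198,0.0414,0.0017]}
  ],
  "force": 30
}}

```text
invalid input
```

Request:
{"method": "arm_command", "body": {
  "rows": [
    {"xyz": [-0.0198,0.0414,0.0017]},
    {"xyz": [-0.0198,0.0414,0.0017]},
    {"xyz": [-0.0198,0.0414,0.0017]},
    {"xyz": [-0.0198,0.0414,0.0017]},
    {},
    {}
  ]
}}

```text
invalid input
```

```bash
python3 - <<'E'
from h import *
s=bot.read_state(); print(s['time'],s['q'].round(3),s['tcp_rot'])
plan([(.639,.1715,.262)])
shot('wrist','wrist1.png')
E
```

```text
0.15 [ 1.075  0.265  1.605 -0.     1.274 -0.037] [ 2.66761816e+00  1.65764119e+00 -2.39023399e-03]
to (0.639, 0.1715, 0.262) rows 12 [-0.0198, 0.0414, -0.0045]
```

View pics/wrist1.png

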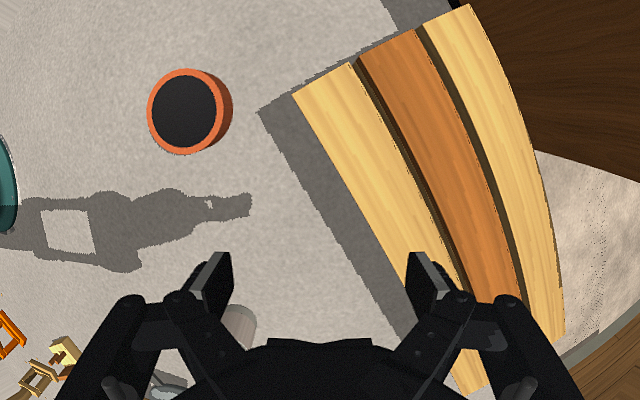

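Request:
{"method": "arm_command", "body": {
  "rows": [
    {"xyz": [0,0,-0.043],"delta_rot": [0,0,0],"gripper": 0.085},
    {"xyz": [0,0,-0.043],"delta_rot": [0,0,0],"gripper": 0.085},
    {"xyz": [0,0,-0.043],"delta_rot": [0,0,0],"gripper": 0.085},
    {"xyz": [0,0,-0.043],"delta_rot": [0,0,0],"gripper": 0.085},
    {"xyz": [-0.0198,0.0414,0.0017],"delta_rot": [0,0,0],"gripper": 0.085},
    {"xyz": [-0.0198,0.0414,0.0017],"delta_rot": [0,0,0],"gripper": 0.085},
    {"xyz": [-0.0198,0.0414,0.0017],"delta_rot": [0,0,0],"gripper": 0.085},
    {"xyz": [-0.0198,0.0414,0.0017],"delta_rot": [0,0,0],"gripper": 0.085},
    {"xyz": [-0.0198,0.0414,0.0017],"delta_rot": [0,0,0],"gripper": 0.085},
    {"xyz": [-0.0198,0.0414,0.0017],"delta_rot": [0,0,0],"gripper": 0.085},
    {"xyz": [-0.0198,0.0414,0.0017],"delta_rot": [0,0,0],"gripper": 0.085},
    {"xyz": [-0.0198,0.0414,0.0017],"delta_rot": [0,0,0],"gripper": 0.085}
  ],
  "force": 30
}}

```text
time: 1.4
tool_pos: [0.5265, 0.3148, 0.3672]
tcp_rot: [-2.668, -1.658, 0.0]
wrist_force: [0.5, 0.1, 0.2]
width: 0.997
```

Request:
{"method": "arm_command", "body": {
  "rows": [
    {"xyz": [-0.0198,0.0414,0.0017],"delta_rot": [0,0,0],"gripper": 0.085},
    {"xyz": [-0.0198,0.0414,0.0017],"delta_rot": [0,0,0],"gripper": 0.085},
    {"xyz": [-0.0198,0.0414,0.0017],"delta_rot": [0,0,0],"gripper": 0.085},
    {"xyz": [-0.0198,0.0414,0.0017],"delta_rot": [0,0,0],"gripper": 0.085},
    {"xyz": [0,0,0],"delta_rot": [0,0,0],"gripper": 0.085},
    {"xyz": [0,0,0],"delta_rot": [0,0,0],"gripper": 0.085}
  ]
}}

```text
time: 2.0
tool_pos: [0.6393, 0.1711, 0.3597]
tcp_rot: [-2.669, -1.654, 0.002]
wrist_force: [-0.1, 0.2, -0.3]
width: 0.995
```

```bash
python3 - <<'E'
from h import *
s=bot.read_state(); print(s['time'],s['q'].round(3),s['tcp_rot'])
plan([(.639,.1715,.262)])
d=shot('wrist','wrist2.png')
E
```

```text
2.0 [ 2.240e-01  1.890e-01  1.423e+00  1.000e-03  1.531e+00 -8.860e-01] [-2.66946038e+00 -1.65433027e+00  2.20631863e-03]
to (0.639, 0.1715, 0.262) rows 3 [0.0001, -0.0001, 0.0326]
```

View pics/wrist2.png

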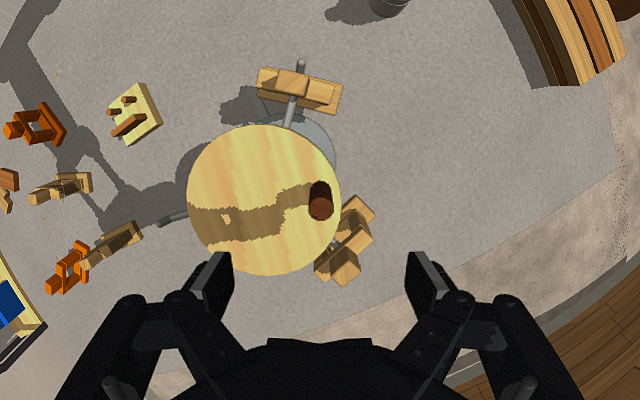

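```bash
cat >> h.py <<'E'
def fish(d,p):
    K=d['intrinsics'];T=d['camera_from_world'];c=T[:3,:3]@np.array(p)+T[:3,3]; x,y,z=c[0],-c[1],-c[2]
    th=np.arctan2(np.hypot(x,y),z); r=K[0,0]*th; h=np.hypot(x,y); return K[0,2]+r*x/h,K[1,2]+r*y/h
def fray(d,u,v):
    K=d['intrinsics'];T=d['camera_from_world'];R=T[:3,:3];t=T[:3,3]
    a=np.array([u-K[0,2],v-K[1,2]])/K[0,0]; th=np.linalg.norm(a); e=a/max(th,1e-9)*np.sin(th)
    return -R.T@t, R.T@np.array([e[0],-e[1],-np.cos(th)])
def fonz(d,u,v,z):
    c,r=fray(d,u,v); return c+r*(z-c[2])/r[2]
E
python3 - <<'E'
from h import *
d=load('wrist2.png')
print(fish(d,(.639,.1715,.304)),fish(d,(.639,.1715,.262)),fish(d,bot.read_state()['tool_pos']))
T=d['camera_from_world'];print(-T[:3,:3].T@T[:3,3], T[2,:3])
im=d['pixels'].astype(int); m=(im[...,0]<130)&(im[...,0]-im[...,2]>25)&(im[...,1]<60); m[:170]=0;m[230:]=0;m[:,:300]=0;m[:,340:]=0
ys,xs=np.nonzero(m);print(xs.min(),xs.max(),ys.min(),ys.max())
cv2.imwrite('pics/c6.png',cv2.resize(cv2.cvtColor(d['pixels'],cv2.COLOR_RGB2BGR)[160:240,280:360],(480,480),interpolation=cv2.INTER_NEAREST))
E
```

```text
(np.float64(318.7892084523037), np.float64(209.67505570202306)) (np.float64(318.86551110243096), np.float64(194.4273209036824)) (np.float64(319.5586194280976), np.float64(239.84836185513095))
[0.57223372 0.20511987 0.52501611] [-0.25940422  0.13000908  0.9569781 ]
309 339 181 223
```

View pics/c6.png

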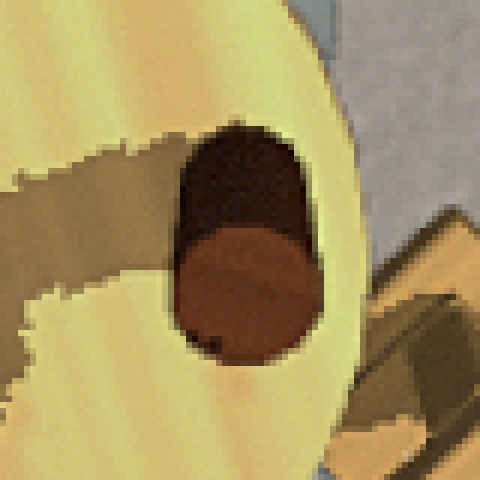

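```bash
python3 - <<'E'
from h import *
d=load('wrist2.png')
print(fonz(d,321.3,209.5,.304))
m=(d['pixels'].astype(int)); 
P=[]
E
```

```text
[0.63971701 0.17325522 0.304     ]
```

Request:
{"method": "arm_command", "body": {
  "rows": [
    {"xyz": [0.0002,0,0.0326],"delta_rot": [0,0,0],"gripper": 0.085},
    {"xyz": [0.0002,0,0.0326],"delta_rot": [0,0,0],"gripper": 0.085},
    {"xyz": [0.0002,0,0.0326],"delta_rot": [0,0,0],"gripper": 0.085},
    {"xyz": [0,0,0],"delta_rot": [0,0,0],"gripper": 0.01},
    {"xyz": [0,0,0],"delta_rot": [0,0,0],"gripper": 0.01},
    {"xyz": [0,0,0],"delta_rot": [0,0,0],"gripper": 0.01},
    {"xyz": [0,0,0],"delta_rot": [0,0,0],"gripper": 0.01},
    {"xyz": [0,0,0],"delta_rot": [0,0,0],"gripper": 0.01},
    {"xyz": [0,0,0],"delta_rot": [0,0,0],"gripper": 0.01}
  ]
}}

```text
time: 2.95
tool_pos: [0.6405, 0.1721, 0.2659]
tcp_rot: [2.667, 1.657, 0.005]
wrist_force: [-1.7, -1.6, 5.9]
width: 0.219
```

```bash
python3 - <<'E'
from h import *
s=bot.read_state(); R=Ro.from_rotvec(s['tcp_rot']).as_matrix(); R0=R.copy()
c=np.array([.6275,.112]); p=s['tool_pos'][:2]; a0=np.arctan2(*(p-c)[::-1]); print(np.degrees(a0),np.linalg.norm(p-c),R[:,0])
A=np.linspace(a0,np.radians(-1.5),19); pts=c+np.linalg.norm(p-c)*np.stack([np.cos(A),np.sin(A)],-1)
acc=np.zeros(2)
for i in range(1,19):
    w=pts[i]-pts[0]; t=R[:2,:2].T@w; q=np.round(t-acc,4); acc+=q; print(i,q.tolist())
E
```

```text
77.84249809097018 0.061510373090323325 [0.4431128  0.89646486 0.00134367]
1 [0.001, 0.0046]
2 [0.0006, 0.0047]
3 [0.0003, 0.0047]
4 [-0.0001, 0.0048]
5 [-0.0005, 0.0047]
6 [-0.0008, 0.0046]
7 [-0.0012, 0.0046]
8 [-0.0016, 0.0045]
9 [-0.0018, 0.0043]
10 [-0.0022, 0.0042]
11 [-0.0026, 0.004]
12 [-0.0028, 0.0038]
13 [-0.0031, 0.0036]
14 [-0.0033, 0.0033]
15 [-0.0037, 0.0031]
16 [-0.0038, 0.0028]
17 [-0.004, 0.0024]
18 [-0.0042, 0.0022]
```

Request:
{"method": "arm_command", "body": {
  "rows": [
    {"xyz": [0.001,0.0046,0],"delta_rot": [0,0,0],"gripper": 0.01},
    {"xyz": [0.0006,0.0047,0],"delta_rot": [0,0,0],"gripper": 0.01},
    {"xyz": [0.0003,0.0047,0],"delta_rot": [0,0,0],"gripper": 0.01},
    {"xyz": [-0.0001,0.0048,0],"delta_rot": [0,0,0],"gripper": 0.01},
    {"xyz": [-0.0005,0.0047,0],"delta_rot": [0,0,0],"gripper": 0.01},
    {"xyz": [-0.0008,0.0046,0],"delta_rot": [0,0,0],"gripper": 0.01},
    {"xyz": [-0.0012,0.0046,0],"delta_rot": [0,0,0],"gripper": 0.01},
    {"xyz": [-0.0016,0.0045,0],"delta_rot": [0,0,0],"gripper": 0.01},
    {"xyz": [-0.0018,0.0043,0],"delta_rot": [0,0,0],"gripper": 0.01}
  ]
}}

```text
time: 3.85
tool_pos: [0.6755, 0.1507, 0.2659]
tcp_rot: [2.668, 1.657, 0.005]
wrist_force: [-4.1, -0.7, 5.5]
width: 0.216
```

Request:
{"method": "arm_command", "body": {
  "rows": [
    {"xyz": [-0.0022,0.0042,0],"delta_rot": [0,0,0],"gripper": 0.01},
    {"xyz": [-0.0026,0.004,0],"delta_rot": [0,0,0],"gripper": 0.01},
    {"xyz": [-0.0028,0.0038,0],"delta_rot": [0,0,0],"gripper": 0.01},
    {"xyz": [-0.0031,0.0036,0],"delta_rot": [0,0,0],"gripper": 0.01},
    {"xyz": [-0.0033,0.0033,0],"delta_rot": [0,0,0],"gripper": 0.01},
    {"xyz": [-0.0037,0.0031,0],"delta_rot": [0,0,0],"gripper": 0.01},
    {"xyz": [-0.0038,0.0028,0],"delta_rot": [0,0,0],"gripper": 0.01},
    {"xyz": [-0.004,0.0024,0],"delta_rot": [0,0,0],"gripper": 0.01},
    {"xyz": [-0.0042,0.0022,0],"delta_rot": [0,0,0],"gripper": 0.01},
    {"xyz": [0,0,0],"delta_rot": [0,0,0],"gripper": 0.01},
    {"xyz": [0,0,0],"delta_rot": [0,0,0],"gripper": 0.01}
  ]
}}

```text
time: 4.95
tool_pos: [0.6886, 0.1107, 0.2659]
tcp_rot: [2.668, 1.657, 0.004]
wrist_force: [-2.8, -0.5, 6.5]
width: 0.22
```

```bash
python3 - <<'E'
from h import *
d=shot('top','top1.png'); s=shot('side','side1.png')
b=cv2.cvtColor(d['pixels'],cv2.COLOR_RGB2BGR)[120:240,220:340]; b=cv2.convertScaleAbs(b,alpha=1.6)
a=cv2.cvtColor(s['pixels'],cv2.COLOR_RGB2BGR)[120:240,290:410]; a=cv2.convertScaleAbs(a,alpha=1.6)
cv2.imwrite('pics/c7.png',np.hstack([cv2.resize(b,(400,400),interpolation=cv2.INTER_CUBIC),cv2.resize(a,(400,400),interpolation=cv2.INTER_CUBIC)]))
E
```

```text
(no output)
```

View pics/c7.png

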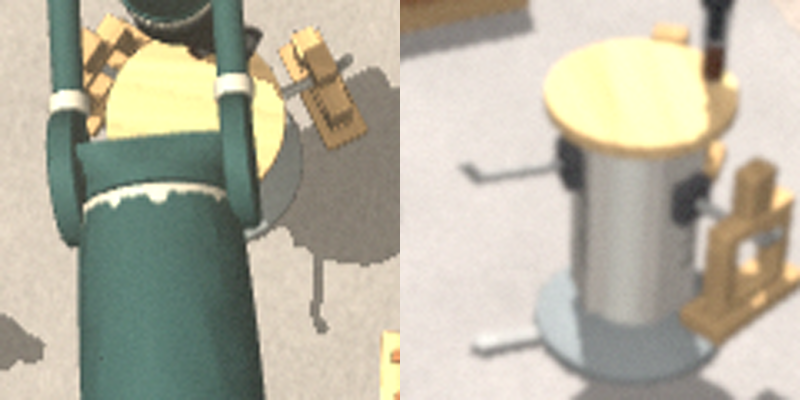

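```bash
python3 - <<'E'
from h import *
s=load('side1.png')
c=np.array([.6275,.112])
for p in (onz(s,313.5,224.5,.008),onz(s,310,170,.200),onz(s,313.5,173.5,.186),onz(s,450/1*0+290+155*.3,120+167*.3,.185)): 
    v=p[:2]-c; print(p,np.hypot(*v),np.degrees(np.arctan2(v[1],v[0])))
b=cv2.cvtColor(s['pixels'],cv2.COLOR_RGB2BGR)[150:240,300:360]
cv2.imwrite('pics/c8.png',cv2.resize(b,(400,600),interpolation=cv2.INTER_CUBIC))
E
```

```text
[0.48841348 0.10631497 0.008     ] 0.13920265706283633 -177.65939071843314
[0.48315067 0.11165646 0.2       ] 0.14434973393506156 -179.8636418092429
[0.49281511 0.1121923  0.186     ] 0.13468502377935979 179.91819484502565
[0.55727824 0.11018035 0.185     ] 0.0702453340500847 -178.51563510711833
```

View pics/c8.png

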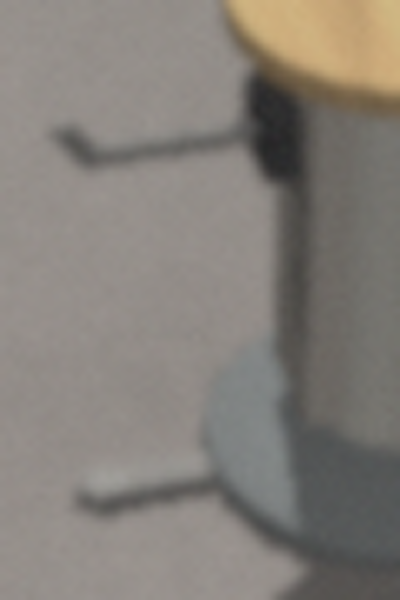

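```bash
python3 - <<'E'
from h import *
s=load('side1.png')
c=np.array([.6275,.112])
f=lambda u,v,z: onz(s,300+u/6.667,150+v/6.667,z)
for A,B in ((f(85,492,.008),f(210,472,.008)),(f(95,157,.185),f(240,133,.185))):
    w=A-B; print(A,B,np.degrees(np.arctan2(w[1],w[0])), np.degrees(np.arctan2(*(A[:2]-c)[::-1])))
plan([(.6886,.1107,.40)])
E
```

```text
[0.48717473 0.10990351 0.008     ] [0.54328928 0.10648999 0.008     ] 176.5189170793977 -179.14405181615624
[0.49504855 0.11270433 0.185     ] [0.55618988 0.11124633 0.185     ] 178.63395439099153 179.69532304706343
to (0.6886, 0.1107, 0.4) rows 3 [0.0, 0.0001, -0.0447]
```

Request:
{"method": "arm_command", "body": {
  "rows": [
    {"xyz": [0,0,0],"delta_rot": [0,0,0],"gripper": 0.06},
    {"xyz": [0,0,0],"delta_rot": [0,0,0],"gripper": 0.06},
    {"xyz": [0,0,0],"delta_rot": [0,0,0],"gripper": 0.06},
    {"xyz": [0,0,0],"delta_rot": [0,0,0],"gripper": 0.06},
    {"xyz": [0,0,-0.02],"delta_rot": [0,0,0],"gripper": 0.06},
    {"xyz": [0,0,-0.04],"delta_rot": [0,0,0],"gripper": 0.06},
    {"xyz": [0,0,-0.045],"delta_rot": [0,0,0],"gripper": 0.06},
    {"xyz": [0,0,0],"delta_rot": [0,0,0],"gripper": 0.06}
  ]
}}

```text
time: 5.85
tool_pos: [0.6909, 0.1114, 0.377]
tcp_rot: [2.663, 1.655, 0.019]
wrist_force: [1.3, -0.1, 1.3]
width: 0.7
```

```bash
python3 - <<'E'
from h import *
shot('wrist','wrist3.png')
R=Ro.from_rotvec(bot.read_state()['tcp_rot']).as_matrix()
plan([(.4384,-.3264,.30)])
E
```

```text
to (0.4384, -0.3264, 0.3) rows 12 [-0.042, -0.0027, 0.0059]
```

View pics/wrist3.png

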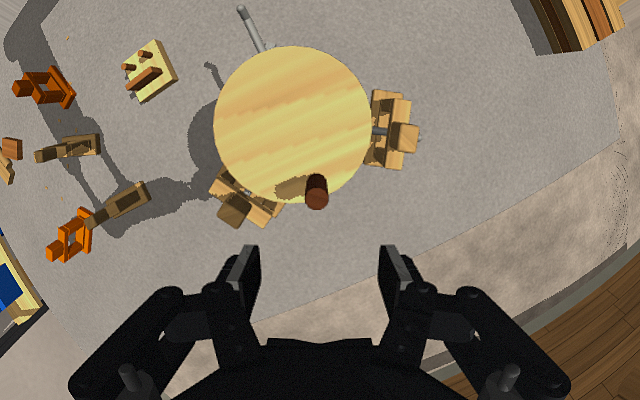

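Request:
{"method": "arm_command", "body": {
  "rows": [
    {"xyz": [-0.042,-0.0027,0.0059],"delta_rot": [0,0,0],"gripper": 0.06},
    {"xyz": [-0.042,-0.0027,0.0059],"delta_rot": [0,0,0],"gripper": 0.06},
    {"xyz": [-0.042,-0.0027,0.0059],"delta_rot": [0,0,0],"gripper": 0.06},
    {"xyz": [-0.042,-0.0027,0.0059],"delta_rot": [0,0,0],"gripper": 0.06},
    {"xyz": [-0.042,-0.0027,0.0059],"delta_rot": [0,0,0],"gripper": 0.06},
    {"xyz": [-0.042,-0.0027,0.0059],"delta_rot": [0,0,0],"gripper": 0.06},
    {"xyz": [-0.042,-0.0027,0.0059],"delta_rot": [0,0,0],"gripper": 0.06},
    {"xyz": [-0.042,-0.0027,0.0059],"delta_rot": [0,0,0],"gripper": 0.06},
    {"xyz": [-0.042,-0.0027,0.0059],"delta_rot": [0,0,0],"gripper": 0.06},
    {"xyz": [-0.042,-0.0027,0.0059],"delta_rot": [0,0,0],"gripper": 0.06},
    {"xyz": [-0.042,-0.0027,0.0059],"delta_rot": [0,0,0],"gripper": 0.06},
    {"xyz": [-0.042,-0.0027,0.0059],"delta_rot": [0,0,0],"gripper": 0.06}
  ]
}}

```text
time: 7.1
tool_pos: [0.4341, -0.3273, 0.295]
tcp_rot: [-2.667, -1.657, 0.001]
wrist_force: [0.3, -1.2, 0.0]
width: 0.702
```

Request:
{"method": "arm_command", "body": {
  "rows": [
    {"xyz": [0,0,0],"delta_rot": [0,0,0],"gripper": 0.06},
    {"xyz": [0,0,0],"delta_rot": [0,0,0],"gripper": 0.06},
    {"xyz": [0,0,0],"delta_rot": [0,0,0],"gripper": 0.06}
  ]
}}

```text
time: 7.4
tool_pos: [0.4359, -0.3257, 0.2962]
tcp_rot: [-2.667, -1.658, -0.0]
wrist_force: [1.2, -0.2, 0.0]
width: 0.702
```

```bash
python3 - <<'E'
from h import *
s=bot.read_state();R=Ro.from_rotvec(s['tcp_rot']).as_matrix();print(s['q'].round(3),R.round(4))
d=shot('wrist','wrist4.png'); t=shot('top','top2.png')
print(fish(d,(.4384,-.3264,.14)))
cv2.imwrite('pics/c9.png',cv2.resize(cv2.cvtColor(d['pixels'],cv2.COLOR_RGB2BGR)[100:300,200:440],(720,600),interpolation=cv2.INTER_CUBIC))
b=cv2.convertScaleAbs(cv2.cvtColor(t['pixels'],cv2.COLOR_RGB2BGR)[110:230,230:350],alpha=1.6)
cv2.imwrite('pics/c10.png',cv2.resize(b,(600,600),interpolation=cv2.INTER_CUBIC))
E
```

```text
[-6.880e-01 -2.700e-02  1.768e+00  1.000e-03  1.402e+00 -1.800e+00] [[ 4.426e-01  8.967e-01 -6.000e-04]
 [ 8.967e-01 -4.426e-01  1.300e-03]
 [ 9.000e-04 -1.100e-03 -1.000e+00]]
(np.float64(319.0358759824358), np.float64(182.12753794989015))
```

View pics/c9.png

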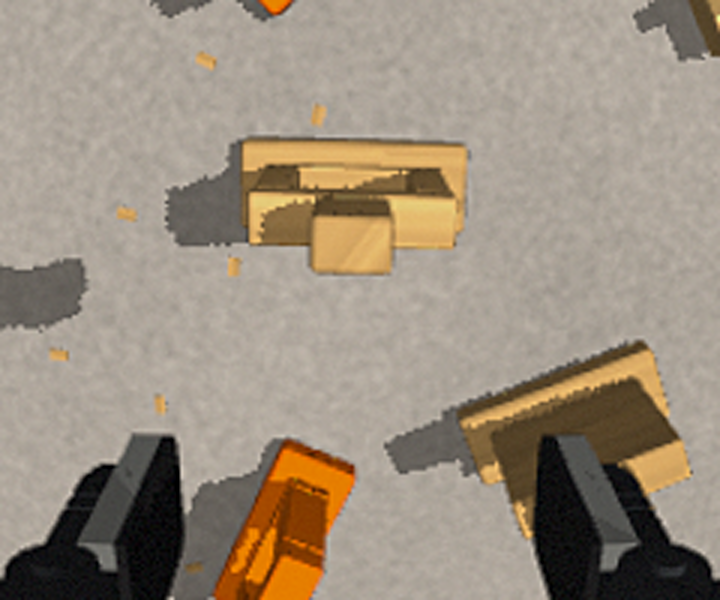

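View pics/c10.png

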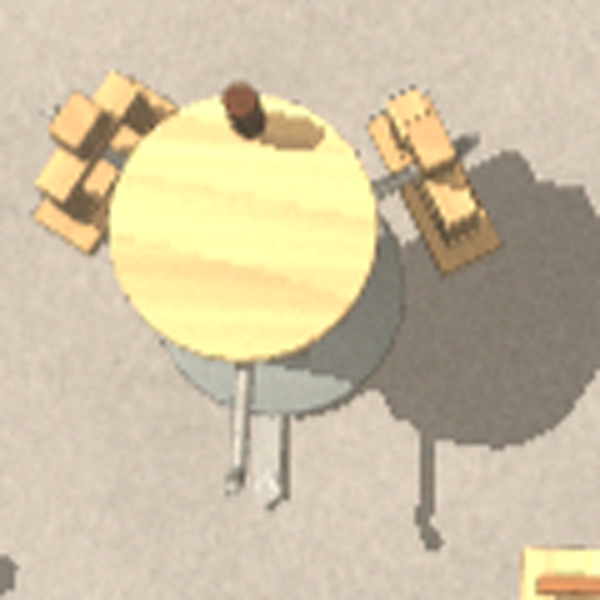

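```bash
python3 - <<'E'
from h import *
t=load('top2.png'); f=lambda u,v,z: onz(t,230+u/5,110+v/5,z)
c=np.array([.6275,.112])
for A,B in ((f(236,485,.197),f(243,370,.187)),(f(277,497,.012),f(284,418,.012))):
    w=A-B; print(A,B,np.degrees(np.arctan2(w[1],w[0])), np.degrees(np.arctan2(*(A[:2]-c)[::-1])), np.hypot(*(A[:2]-c)))
P=cloud(t);Z=P[...,2]
m=(Z>.296)&(Z<.33);m[:,:265]=0;m[:,300:]=0;m[:110]=0;m[150:]=0
q=P[m];p=(q.min(0)+q.max(0))/2; print(p,np.degrees(np.arctan2(*(p[:2]-c)[::-1])))
m=(abs(Z-.246)<.01);m[:,:235]=0;m[:,320:]=0;m[:110]=0;m[190:]=0
q=P[m]; print((np.percentile(q,1,0)+np.percentile(q,99,0))/2)
w=load('wrist4.png')
for z,u,v in((.14,317.3,181.3),): print(fonz(w,u,v,z))
# plate top edges
a=fonz(w,200+250/3,100+243/3,.098);b=fonz(w,200+454/3,100+247/3,.098);e=fonz(w,200+250/3,100+193/3,.098);g=fonz(w,200+456/3,100+197/3,.098)
print(a,b,e,g,np.degrees(np.arctan2(*(b-a)[1::-1])),(a+b+e+g)/4)
E
```

```text
[0.48175225 0.11814245 0.197     ] [0.55139798 0.11704202 0.187     ] 179.09478078859485 177.5867334018472 0.14587712742408412
[0.48782157 0.11015536 0.012     ] [0.54104577 0.10692775 0.012     ] 176.52973212634728 -179.2433764649961 0.13969061330251792
[0.6884928  0.11105189 0.30317713] -0.8905716308309424
[0.6272086  0.11359069 0.24574598]
[ 0.43676459 -0.32765766  0.14      ]
[ 0.42703438 -0.36898123  0.098     ] [ 0.46502797 -0.29587783  0.098     ] [ 0.40888486 -0.35939722  0.098     ] [ 0.44673485 -0.2865149   0.098     ] 62.538022007945145 [ 0.43692051 -0.32769279  0.098     ]
```

```bash
python3 - <<'E'
from h import *
plan([(.4375,-.327,.104)])
E
```

```text
to (0.4375, -0.327, 0.104) rows 5 [-0.0002, 0.0003, 0.0386]
```

Request:
{"method": "arm_command", "body": {
  "rows": [
    {"xyz": [-0.0005,0.001,0.04],"delta_rot": [0,0,0.03],"gripper": 0.07},
    {"xyz": [-0.0005,0.001,0.04],"delta_rot": [0,0,0],"gripper": 0.07},
    {"xyz": [0,0,0.035],"delta_rot": [0,0,0],"gripper": 0.07},
    {"xyz": [0,0,0.03],"delta_rot": [0,0,0],"gripper": 0.07},
    {"xyz": [0,0,0.025],"delta_rot": [0,0,0],"gripper": 0.07},
    {"xyz": [0,0,0.015],"delta_rot": [0,0,0],"gripper": 0.07},
    {"xyz": [0,0,0],"delta_rot": [0,0,0],"gripper": 0.07},
    {"xyz": [0,0,0],"delta_rot": [0,0,0],"gripper": 0.07}
  ]
}}

```text
time: 8.3
tool_pos: [0.4379, -0.3283, 0.1128]
tcp_rot: [2.691, 1.619, 0.001]
wrist_force: [0.2, -0.3, 0.6]
width: 0.824
```

```bash
python3 - <<'E'
from h import *
shot('wrist','wrist5.png'); s=bot.read_state(); print(s['tool_pos'],s['wrist_force'])
E
```

```text
[ 0.43834871 -0.32886094  0.11358168] [ 0.35731432 -0.91497138  0.63105866]
```

View pics/wrist5.png

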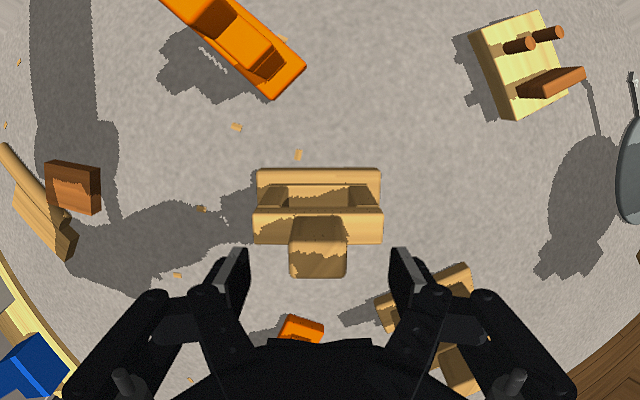

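Request:
{"method": "arm_command", "body": {
  "rows": [
    {"xyz": [0.001,0,0.009],"delta_rot": [0,0,0],"gripper": 0.07},
    {"xyz": [0,0,0],"delta_rot": [0,0,0],"gripper": 0.02},
    {"xyz": [0,0,0],"delta_rot": [0,0,0],"gripper": 0.02},
    {"xyz": [0,0,0],"delta_rot": [0,0,0],"gripper": 0.02},
    {"xyz": [0,0,0],"delta_rot": [0,0,0],"gripper": 0.02},
    {"xyz": [0,0,0],"delta_rot": [0,0,0],"gripper": 0.02},
    {"xyz": [0,0,0],"delta_rot": [0,0,0],"gripper": 0.02}
  ],
  "force": 40
}}

```text
time: 9.05
tool_pos: [0.4377, -0.328, 0.1035]
tcp_rot: [2.692, 1.617, -0.0]
wrist_force: [-0.8, -1.4, 3.8]
width: 0.34
```

Request:
{"method": "arm_command", "body": {
  "rows": [
    {"xyz": [0,0,-0.005],"delta_rot": [0,0,0],"gripper": 0.02},
    {"xyz": [0,0,-0.015],"delta_rot": [0,0,0],"gripper": 0.02},
    {"xyz": [0,0,-0.03],"delta_rot": [0,0,0],"gripper": 0.02},
    {"xyz": [0,0,-0.04],"delta_rot": [0,0,0],"gripper": 0.02},
    {"xyz": [0,0,-0.04],"delta_rot": [0,0,0],"gripper": 0.02},
    {"xyz": [0,0,-0.02],"delta_rot": [0,0,0],"gripper": 0.02},
    {"xyz": [0,0,0],"delta_rot": [0,0,0],"gripper": 0.02},
    {"xyz": [0,0,0],"delta_rot": [0,0,0],"gripper": 0.02}
  ]
}}

```text
time: 9.85
tool_pos: [0.4374, -0.3271, 0.2529]
tcp_rot: [-2.693, -1.618, -0.0]
wrist_force: [-1.0, 0.5, -3.4]
width: 0.344
```

```bash
python3 - <<'E'
from h import *
s=bot.read_state(); print(s['time'],s['tool_pos'],s['wrist_force'],s['width'],s['q'].round(2))
R=Ro.from_rotvec(s['tcp_rot']); p=s['tool_pos'].copy(); print(np.degrees(np.arctan2(R.as_matrix()[1,0],R.as_matrix()[0,0])))
T=np.array([.415,.115,.255]); N=15
prof=np.concatenate([[.5],np.ones(N-2),[.5]]); prof/=prof.sum()
D=T-p; a=-np.radians(89-np.degrees(np.arctan2(R.as_matrix()[1,0],R.as_matrix()[0,0])))
for i in range(N):
    d=np.round(R.as_matrix().T@(D*prof[i]),3); r=round(a*prof[i],3)
    print(d.tolist(),r); p=p+R.as_matrix()@d; R=R*Ro.from_rotvec([0,0,r])
print(p)
E
```

```text
9.85 [ 0.43739109 -0.32714987  0.25291373] [-1.01444362  0.51637396 -3.44818503] 0.3437380245162984 [-0.69 -0.01  1.83  0.    1.32 -1.77]
61.998269016744565
[0.014, -0.008, -0.0] -0.017
[0.027, -0.016, -0.0] -0.034
[0.028, -0.015, -0.0] -0.034
[0.028, -0.014, -0.0] -0.034
[0.029, -0.013, -0.0] -0.034
[0.029, -0.012, -0.0] -0.034
[0.03, -0.011, -0.0] -0.034
[0.03, -0.01, -0.0] -0.034
[0.03, -0.009, -0.0] -0.034
[0.031, -0.008, -0.0] -0.034
[0.031, -0.007, -0.0] -0.034
[0.031, -0.006, -0.0] -0.034
[0.031, -0.005, -0.0] -0.034
[0.031, -0.004, -0.0] -0.034
[0.016, -0.001, -0.0] -0.017
[0.41295329 0.11486254 0.25296296]
```

Request:
{"method": "arm_command", "body": {
  "rows": [
    {"xyz": [0.014,-0.008,0],"delta_rot": [0,0,-0.017],"gripper": 0.02},
    {"xyz": [0.027,-0.016,0],"delta_rot": [0,0,-0.034],"gripper": 0.02},
    {"xyz": [0.028,-0.015,0],"delta_rot": [0,0,-0.034],"gripper": 0.02},
    {"xyz": [0.028,-0.014,0],"delta_rot": [0,0,-0.034],"gripper": 0.02},
    {"xyz": [0.029,-0.013,0],"delta_rot": [0,0,-0.034],"gripper": 0.02},
    {"xyz": [0.029,-0.012,0],"delta_rot": [0,0,-0.034],"gripper": 0.02},
    {"xyz": [0.03,-0.011,0],"delta_rot": [0,0,-0.034],"gripper": 0.02},
    {"xyz": [0.03,-0.01,0],"delta_rot": [0,0,-0.034],"gripper": 0.02},
    {"xyz": [0.03,-0.009,0],"delta_rot": [0,0,-0.034],"gripper": 0.02},
    {"xyz": [0.031,-0.008,0],"delta_rot": [0,0,-0.034],"gripper": 0.02},
    {"xyz": [0.031,-0.007,0],"delta_rot": [0,0,-0.034],"gripper": 0.02},
    {"xyz": [0.031,-0.006,0],"delta_rot": [0,0,-0.034],"gripper": 0.02}
  ]
}}

```text
time: 11.05
tool_pos: [0.4152, 0.0379, 0.2505]
tcp_rot: [-2.323, -2.11, 0.005]
wrist_force: [0.8, 0.8, -2.4]
width: 0.341
```

Request:
{"method": "arm_command", "body": {
  "rows": [
    {"xyz": [0.031,-0.005,0],"delta_rot": [0,0,-0.034],"gripper": 0.02},
    {"xyz": [0.031,-0.004,0],"delta_rot": [0,0,-0.034],"gripper": 0.02},
    {"xyz": [0.016,-0.001,0],"delta_rot": [0,0,-0.017],"gripper": 0.02},
    {"xyz": [0,0,0],"delta_rot": [0,0,0],"gripper": 0.02},
    {"xyz": [0,0,0],"delta_rot": [0,0,0],"gripper": 0.02},
    {"xyz": [0,0,0],"delta_rot": [0,0,0],"gripper": 0.02},
    {"xyz": [0,0,0],"delta_rot": [0,0,0],"gripper": 0.02}
  ]
}}

```text
time: 11.75
tool_pos: [0.4128, 0.1138, 0.2525]
tcp_rot: [-2.237, -2.205, 0.001]
wrist_force: [0.6, -0.3, -2.9]
width: 0.34
```

```bash
python3 - <<'E'
from h import *
shot('wrist','wrist6.png');shot('side','side2.png'); s=bot.read_state(); R=Ro.from_rotvec(s['tcp_rot']).as_matrix();print(s['time'],s['tool_pos'],s['wrist_force'],R.round(4),s['q'].round(2))
d=load('side2.png');cv2.imwrite('pics/c11.png',cv2.resize(cv2.cvtColor(d['pixels'],cv2.COLOR_RGB2BGR)[100:260,230:430],(750,600),interpolation=cv2.INTER_CUBIC))
E
```

```text
11.85 [0.41310655 0.11383973 0.25284606] [ 0.16936526  0.0405459  -3.70547813] [[ 1.430e-02  9.999e-01 -2.000e-04]
 [ 9.999e-01 -1.430e-02 -1.000e-04]
 [-1.000e-04 -2.000e-04 -1.000e+00]] [ 0.21 -0.25  2.04 -0.    1.35 -1.35]
```

View pics/wrist6.png

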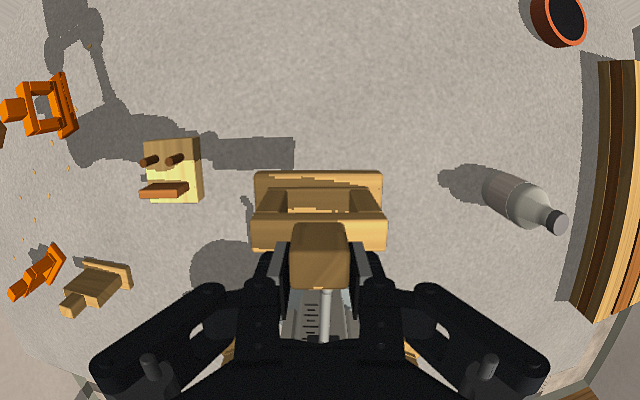

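View pics/c11.png

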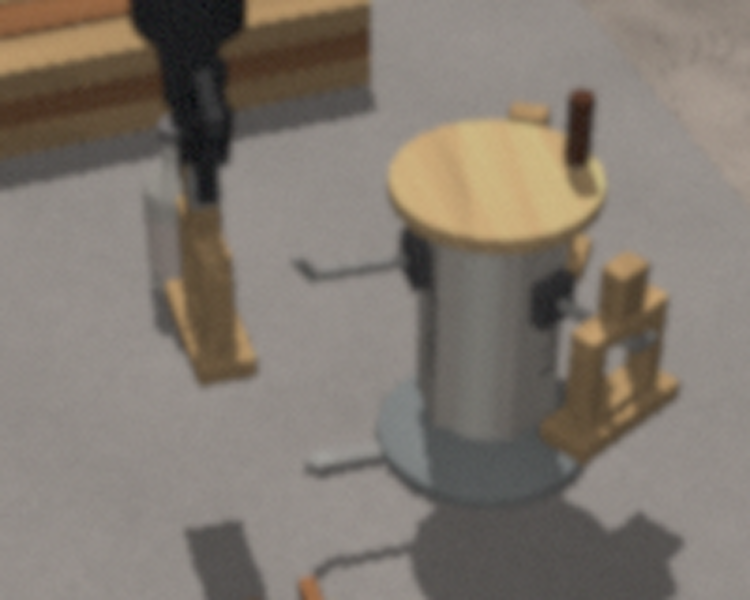

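```bash
python3 - <<'E'
from h import *
d=load('wrist6.png')
cv2.imwrite('pics/c12.png',cv2.resize(cv2.cvtColor(d['pixels'],cv2.COLOR_RGB2BGR)[200:350,240:400],(640,600),interpolation=cv2.INTER_NEAREST))
for x in(.4755,.5075,.55): print(x,[np.round(fish(d,(x,y,.19)),1).tolist() for y in(.1125,.115,.1175)])
E
```

```text
0.4755 [[317.6, 276.9], [320.6, 276.9], [323.5, 276.8]]
0.5075 [[318.2, 306.8], [321.0, 306.8], [323.8, 306.8]]
0.55 [[318.9, 340.8], [321.5, 340.8], [324.1, 340.7]]
```

View pics/c12.png

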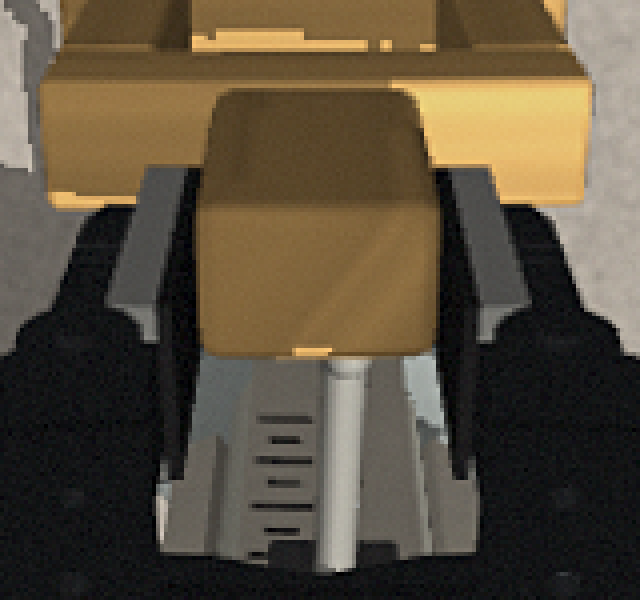

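Request:
{"method": "arm_command", "body": {
  "rows": [
    {"xyz": [0.003,0,0.003],"delta_rot": [0,0,0.01],"gripper": 0.02},
    {"xyz": [0.003,0.01,0.004],"delta_rot": [0,0,0.01],"gripper": 0.02},
    {"xyz": [0.003,0.01,0.004],"delta_rot": [0,0,0],"gripper": 0.02},
    {"xyz": [0,0.01,0],"delta_rot": [0,0,0],"gripper": 0.02},
    {"xyz": [0,0,0],"delta_rot": [0,0,0],"gripper": 0.02},
    {"xyz": [0,0,0],"delta_rot": [0,0,0],"gripper": 0.02},
    {"xyz": [0,0,0],"delta_rot": [0,0,0],"gripper": 0.02}
  ]
}}

```text
time: 12.55
tool_pos: [0.4432, 0.1226, 0.242]
tcp_rot: [-2.257, -2.184, 0.001]
wrist_force: [0.2, 0.1, -1.7]
width: 0.34
```

```bash
python3 - <<'E'
from h import *
d=shot('wrist','wrist7.png');e=shot('side','side3.png'); s=bot.read_state(); R=Ro.from_rotvec(s['tcp_rot']).as_matrix();print(s['time'],s['tool_pos'],s['wrist_force'],R.round(4))
A=cv2.resize(cv2.cvtColor(d['pixels'],cv2.COLOR_RGB2BGR)[200:350,270:370],(400,600),interpolation=cv2.INTER_CUBIC)
B=cv2.resize(cv2.cvtColor(e['pixels'],cv2.COLOR_RGB2BGR)[120:240,260:340],(400,600),interpolation=cv2.INTER_CUBIC)
cv2.imwrite('pics/c13.png',np.hstack([A,B]))
E
```

```text
12.65 [0.44313277 0.12264857 0.24206431] [ 0.34110509  0.18591532 -2.80277216] [[ 0.0327  0.9995  0.    ]
 [ 0.9995 -0.0327  0.    ]
 [ 0.     -0.     -1.    ]]
```

View pics/c13.png

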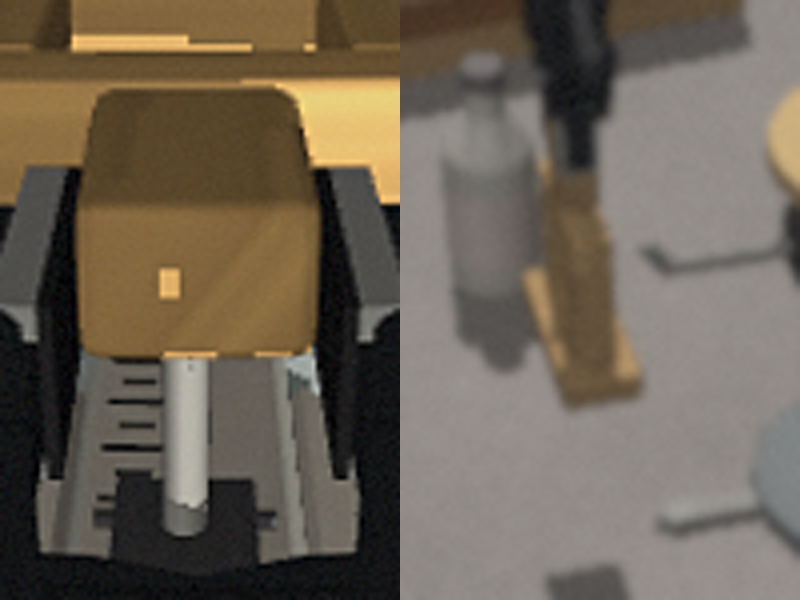

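Request:
{"method": "arm_command", "body": {
  "rows": [
    {"xyz": [-0.0025,0.005,0],"delta_rot": [0,0,0],"gripper": 0.02},
    {"xyz": [0,0.01,0],"delta_rot": [0,0,0],"gripper": 0.02},
    {"xyz": [0,0.01,0],"delta_rot": [0,0,0],"gripper": 0.02},
    {"xyz": [0,0.01,0],"delta_rot": [0,0,0],"gripper": 0.02},
    {"xyz": [0,0.01,0],"delta_rot": [0,0,0],"gripper": 0.02},
    {"xyz": [0,0.01,0],"delta_rot": [0,0,0],"gripper": 0.02},
    {"xyz": [0,0.007,0],"delta_rot": [0,0,0],"gripper": 0.02},
    {"xyz": [0,0.003,0],"delta_rot": [0,0,0],"gripper": 0.02},
    {"xyz": [0,0,0],"delta_rot": [0,0,0],"gripper": 0.02},
    {"xyz": [0,0,0],"delta_rot": [0,0,0],"gripper": 0.02},
    {"xyz": [0,0,0],"delta_rot": [0,0,0],"gripper": 0.02}
  ]
}}

```text
time: 13.75
tool_pos: [0.5078, 0.1181, 0.242]
tcp_rot: [-2.257, -2.185, 0.0]
wrist_force: [-0.9, 0.7, -2.5]
width: 0.338
```

```bash
cat > look.py <<'E'
from h import *
import sys
k=sys.argv[1]
d=shot('wrist','wrist%s.png'%k);e=shot('side','side%s.png'%k); s=bot.read_state(); R=Ro.from_rotvec(s['tcp_rot']).as_matrix();print(s['time'],s['tool_pos'],s['wrist_force'],s['torque'],s['width'])
A=cv2.resize(cv2.cvtColor(d['pixels'],cv2.COLOR_RGB2BGR)[160:310,270:370],(400,600),interpolation=cv2.INTER_CUBIC)
B=cv2.resize(cv2.cvtColor(e['pixels'],cv2.COLOR_RGB2BGR)[120:240,285:365],(400,600),interpolation=cv2.INTER_CUBIC)
cv2.imwrite('pics/look%s.png'%k,np.hstack([A,B]))
E
python3 look.py 8
```

```text
13.85 [0.50790176 0.11804868 0.24207125] [-0.09391817  0.28879364 -3.24109095] [ 0.04562516  0.03787915 -0.01666684] 0.33946157048195996
```

View pics/look8.png

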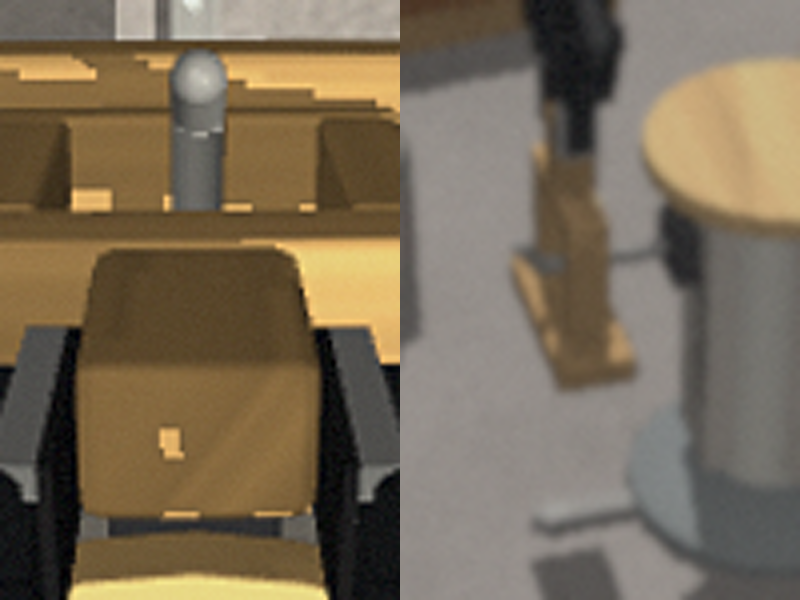

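Request:
{"method": "arm_command", "body": {
  "rows": [
    {"xyz": [0,0,0.005],"delta_rot": [0,0,0],"gripper": 0.02},
    {"xyz": [0,0,0.007],"delta_rot": [0,0,0],"gripper": 0.02},
    {"xyz": [0,0,0.006],"delta_rot": [0,0,0],"gripper": 0.02},
    {"xyz": [0,0,0.004],"delta_rot": [0,0,0],"gripper": 0.02},
    {"xyz": [0,0,0.003],"delta_rot": [0,0,0],"gripper": 0.02},
    {"xyz": [0,0,0.002],"delta_rot": [0,0,0],"gripper": 0.02},
    {"xyz": [0,0,0.002],"delta_rot": [0,0,0],"gripper": 0.02},
    {"xyz": [0,0,0],"delta_rot": [0,0,0],"gripper": 0.02},
    {"xyz": [0,0,0],"delta_rot": [0,0,0],"gripper": 0.02}
  ]
}}

```text
time: 14.75
tool_pos: [0.5083, 0.1181, 0.2132]
tcp_rot: [2.257, 2.185, 0.0]
wrist_force: [-0.3, 0.2, -2.0]
width: 0.337
```

```bash
python3 look.py 9
```

```text
14.85 [0.50839867 0.11806628 0.21326064] [ 0.31844615 -0.74437334 -2.80356207] [ 0.03211538 -0.02784178 -0.01645928] 0.339105966318594
```

View pics/look9.png

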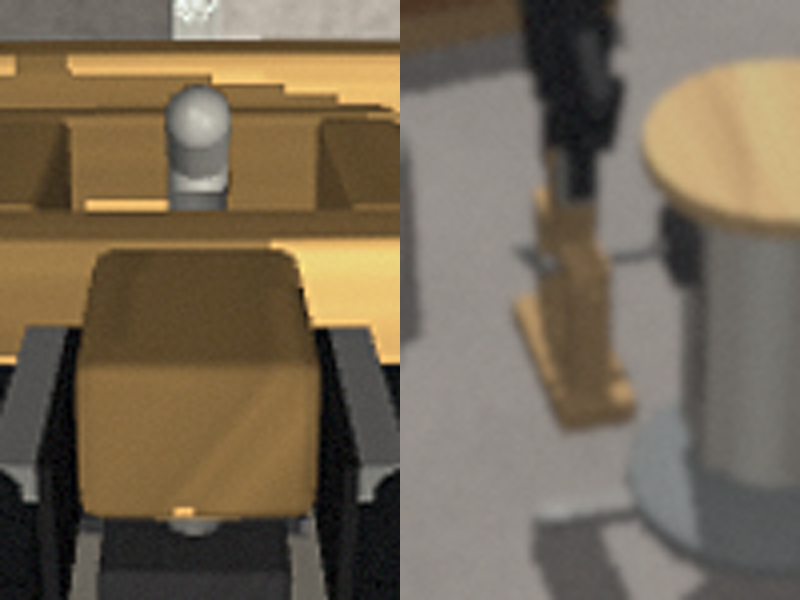

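Request:
{"method": "arm_command", "body": {
  "rows": [
    {"xyz": [0,0,0.001],"delta_rot": [0,0,0],"gripper": 0.02},
    {"xyz": [0,0,0.001],"delta_rot": [0,0,0],"gripper": 0.02},
    {"xyz": [0,0,0.001],"delta_rot": [0,0,0],"gripper": 0.02},
    {"xyz": [0,0,0.001],"delta_rot": [0,0,0],"gripper": 0.02},
    {"xyz": [0,0,0.0015],"delta_rot": [0,0,0],"gripper": 0.02},
    {"xyz": [0,0,0.0015],"delta_rot": [0,0,0],"gripper": 0.02},
    {"xyz": [0,0,0.0015],"delta_rot": [0,0,0],"gripper": 0.02},
    {"xyz": [0,0,0.0015],"delta_rot": [0,0,0],"gripper": 0.02},
    {"xyz": [0,0,0],"delta_rot": [0,0,0],"gripper": 0.02},
    {"xyz": [0,0,0],"delta_rot": [0,0,0],"gripper": 0.02}
  ]
}}

```text
time: 15.85
tool_pos: [0.5083, 0.118, 0.2031]
tcp_rot: [2.257, 2.185, 0.0]
wrist_force: [0.6, 0.6, -2.1]
width: 0.338
```

```bash
cat > favg.py <<'E'
from h import *
F=[];T=[];z=[]
for i in range(8):
    s=bot.read_state(); F.append(s['wrist_force']);T.append(s['torque']);z.append(s['tool_pos']); read_camera('side')
print(s['time'],np.mean(z,0).round(4),'F',np.mean(F,0).round(2),np.std(F,0).round(2),'T',np.mean(T,0).round(3))
E
python3 favg.py
```

```text
16.2 [0.5083 0.118  0.2031] F [-0.22  0.03 -1.35] [0.41 0.54 0.5 ] T [ 0.013 -0.014  0.007]
```

Request:
{"method": "arm_command", "body": {
  "rows": [
    {"xyz": [0,0,0.001],"delta_rot": [0,0,0],"gripper": 0.02},
    {"xyz": [0,0,0.001],"delta_rot": [0,0,0],"gripper": 0.02},
    {"xyz": [0,0,0.001],"delta_rot": [0,0,0],"gripper": 0.02},
    {"xyz": [0,0,0.001],"delta_rot": [0,0,0],"gripper": 0.02},
    {"xyz": [0,0,0.001],"delta_rot": [0,0,0],"gripper": 0.02},
    {"xyz": [0,0,0.001],"delta_rot": [0,0,0],"gripper": 0.02},
    {"xyz": [0,0,0.001],"delta_rot": [0,0,0],"gripper": 0.02},
    {"xyz": [0,0,0.001],"delta_rot": [0,0,0],"gripper": 0.02},
    {"xyz": [0,0,0.001],"delta_rot": [0,0,0],"gripper": 0.02},
    {"xyz": [0,0,0],"delta_rot": [0,0,0],"gripper": 0.02},
    {"xyz": [0,0,0],"delta_rot": [0,0,0],"gripper": 0.02},
    {"xyz": [0,0,0],"delta_rot": [0,0,0],"gripper": 0.02}
  ]
}}

```text
time: 17.45
tool_pos: [0.5082, 0.118, 0.1941]
tcp_rot: [2.258, 2.185, 0.0]
wrist_force: [-0.3, 0.3, -0.2]
width: 0.338
```

```bash
python3 favg.py; python3 favg.py; python3 look.py 10
```

```text
17.8 [0.5083 0.118  0.194 ] F [0.03 0.14 0.03] [0.21 0.28 0.3 ] T [ 0.009 -0.002  0.005]
18.2 [0.5082 0.118  0.194 ] F [-0.1   0.53 -0.12] [0.31 0.52 0.45] T [ 0.006 -0.031  0.019]
18.35 [0.50822208 0.11803398 0.19400098] [-0.16142778  0.59179267  0.70797525] [ 0.07547875 -0.00230913  0.04314202] 0.3383957779869681
```

View pics/look10.png

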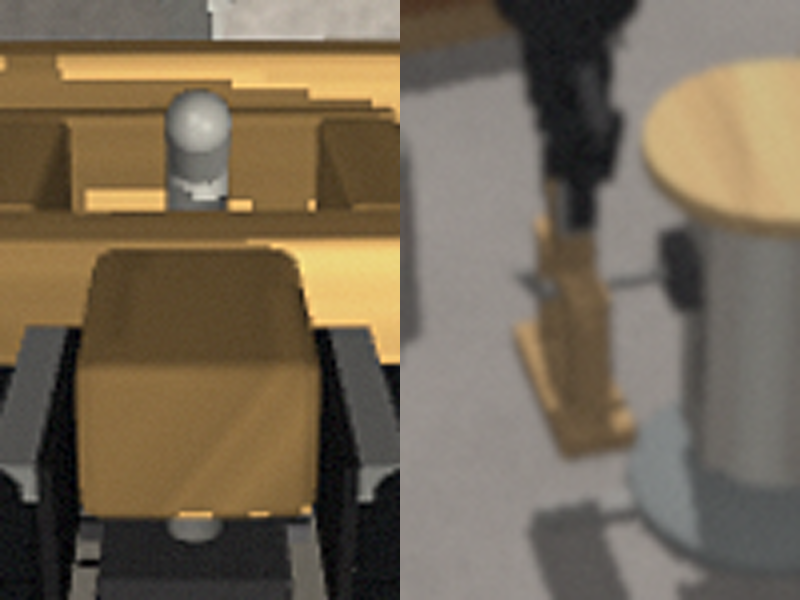

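Request:
{"method": "arm_command", "body": {
  "rows": [
    {"xyz": [0,0,0],"delta_rot": [0,0,0],"gripper": 0.025},
    {"xyz": [0,0,0],"delta_rot": [0,0,0],"gripper": 0.027},
    {"xyz": [0,0,0],"delta_rot": [0,0,0],"gripper": 0.027},
    {"xyz": [0,0,0],"delta_rot": [0,0,0],"gripper": 0.027},
    {"xyz": [0,0,0],"delta_rot": [0,0,0],"gripper": 0.034},
    {"xyz": [0,0,0],"delta_rot": [0,0,0],"gripper": 0.04},
    {"xyz": [0,0,0],"delta_rot": [0,0,0],"gripper": 0.046},
    {"xyz": [0,0,0],"delta_rot": [0,0,0],"gripper": 0.052},
    {"xyz": [0,0,0],"delta_rot": [0,0,0],"gripper": 0.06},
    {"xyz": [0,0,0],"delta_rot": [0,0,0],"gripper": 0.06},
    {"xyz": [0,0,0],"delta_rot": [0,0,0],"gripper": 0.06},
    {"xyz": [0,0,0],"delta_rot": [0,0,0],"gripper": 0.06}
  ],
  "force": 20
}}

```text
time: 19.55
tool_pos: [0.5082, 0.118, 0.194]
tcp_rot: [2.258, 2.185, 0.0]
wrist_force: [-0.3, -0.1, -0.2]
width: 0.704
```

```bash
python3 favg.py; python3 look.py 11
```

```text
19.9 [0.5082 0.118  0.194 ] F [0.05 0.39 0.05] [0.67 0.33 0.6 ] T [ 0.003 -0.004  0.019]
20.05 [0.50818495 0.11801277 0.19397642] [0.00187607 0.00505568 0.41804357] [ 0.03664479 -0.0174768  -0.01446898] 0.7046682154766112
```

View pics/look11.png

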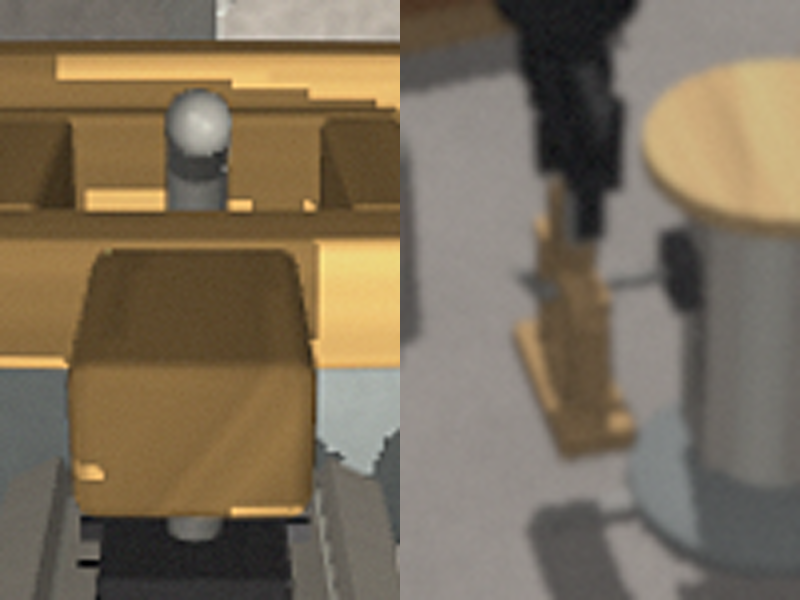

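Request:
{"method": "arm_command", "body": {
  "rows": [
    {"xyz": [0,0,-0.005],"delta_rot": [0,0,0],"gripper": 0.06},
    {"xyz": [0,0,-0.01],"delta_rot": [0,0,0],"gripper": 0.06},
    {"xyz": [0,0,-0.02],"delta_rot": [0,0,0],"gripper": 0.06},
    {"xyz": [0,0,-0.03],"delta_rot": [0,0,0],"gripper": 0.06},
    {"xyz": [0,0,-0.04],"delta_rot": [0,0,0],"gripper": 0.06},
    {"xyz": [0,0,-0.04],"delta_rot": [0,0,0],"gripper": 0.06},
    {"xyz": [0,0,-0.03],"delta_rot": [0,0,0],"gripper": 0.06},
    {"xyz": [0.03,0,0],"delta_rot": [0,0,0],"gripper": 0.06},
    {"xyz": [0.04,0,0],"delta_rot": [0,0,0],"gripper": 0.06},
    {"xyz": [0.04,0,0],"delta_rot": [0,0,0],"gripper": 0.06},
    {"xyz": [0.04,0,0],"delta_rot": [0,0,0],"gripper": 0.06},
    {"xyz": [0.03,0,0],"delta_rot": [0,0,0],"gripper": 0.06}
  ]
}}

```text
time: 21.25
tool_pos: [0.514, 0.3002, 0.3701]
tcp_rot: [-2.256, -2.186, -0.002]
wrist_force: [-0.5, 0.1, 0.5]
width: 0.704
```

Request:
{"method": "arm_command", "body": {
  "rows": [
    {"xyz": [0,0,0],"delta_rot": [0,0,0],"gripper": 0.06},
    {"xyz": [0,0,0],"delta_rot": [0,0,0],"gripper": 0.06},
    {"xyz": [0,0,0],"delta_rot": [0,0,0],"gripper": 0.06},
    {"xyz": [0,0,0],"delta_rot": [0,0,0],"gripper": 0.06},
    {"xyz": [0,0,0],"delta_rot": [0,0,0],"gripper": 0.06}
  ]
}}

```text
time: 21.75
tool_pos: [0.5143, 0.2969, 0.3694]
tcp_rot: [2.259, 2.183, 0.001]
wrist_force: [-0.2, 0.3, -0.5]
width: 0.701
```

```bash
python3 - <<'E'
from h import *
d=shot('side','sideA.png'); [read_camera('wrist') for _ in range(12)]; e=shot('side','sideB.png'); t=shot('top','topA.png')
print(bot.read_state()['time'], 'diff', np.abs(d['pixels'].astype(int)-e['pixels'])[130:230,290:420].mean())
A=cv2.resize(cv2.cvtColor(e['pixels'],cv2.COLOR_RGB2BGR)[110:240,290:420],(400,400),interpolation=cv2.INTER_CUBIC)
B=cv2.resize(cv2.convertScaleAbs(cv2.cvtColor(t['pixels'],cv2.COLOR_RGB2BGR)[110:240,230:360],alpha=1.6),(400,400),interpolation=cv2.INTER_CUBIC)
cv2.imwrite('pics/end.png',np.hstack([A,B]))
P=cloud(t)
m=np.zeros((400,640),bool);m[180:225,255:310]=1
Z=P[...,2]
for lo,hi in((.165,.2),(.205,.24)):
    q=P[m&(Z>lo)&(Z<hi)]; print(lo,len(q),q.mean(0),cv2.minAreaRect((q[:,:2]*1000).astype(np.float32)))
    if len(q)>20:
        c=np.c_[q[:,:2],np.ones(len(q))]; k=np.linalg.lstsq(c,q[:,2],rcond=None)[0]; print('slope',k)
E
```

```text
22.5 diff 1.2720512820512822
0.165 201 [0.51247146 0.11647569 0.18404487] ((510.4938049316406, 119.83944702148438), (74.0711669921875, 73.05320739746094), 41.835296630859375)
slope [-0.22880319  0.023729    0.29853612]
0.205 95 [0.51019903 0.11779155 0.22862697] ((526.6694946289062, 114.19329071044922), (57.15227127075195, 40.135902404785156), 0.6285468339920044)
slope [0.11835498 0.19359397 0.14543864]
```

View pics/end.png

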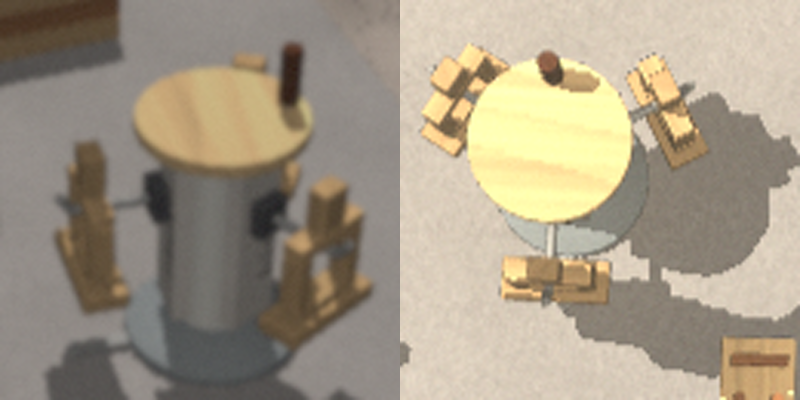

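View pics/topA.png

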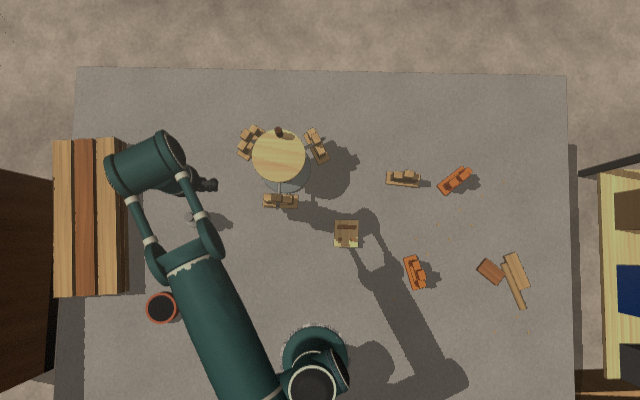

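```bash
python3 -c "
from workcell import bot
print(bot.finish_job()); print(bot.read_state()['time'])"
```

```text
the job is handed in; nothing more can be done
None
the job is handed in; nothing more can be done
```

The push block with the hand opening now hangs on the empty hook, which stands over the steel pointer. I handed the job in at about 22.5 s of the 72 s allowed.

**What I did**
- I turned the carousel about 79° clockwise by its peg, to the 0 position.
- I took the open push block, which was the one nearer the robot, by its stub and slid it over the hook tip.
- I lowered it slowly until the wrist force read about 0 N. I held it there for about 1 s, then opened the gripper and backed away.

**Last checks**
- **Hook over pointer:** my estimates of the pointer's direction ranged over about 4° (176.5° to 181°). The hook came out at about 177.5° to 180°, so the two agree to roughly 2–4°, within the 6.9° allowed. This is the least exact of my checks.
- **Hanging block:** two side views taken about 0.65 s apart show no movement beyond image noise. By eye it hangs upright. The wrist view after release showed a slight tilt of about 1–2° about the bar.
- **Tilt fit:** I also tried to get a tilt figure from the final top-view depth points. The fits mixed several surfaces and gave no usable number.
- **Bystanders:** the solid block and the jig look unmoved in the last top view. The arm partly hides the glue bottle there, but I see no sign that it moved.
- **Forces:** no reported wrist force passed about 7 N, and the robot was touching nothing at hand-in.

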